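Transfer four reagent bottles to the rack in reverse order

ROBOT

A 6-joint arm with a two-finger parallel gripper is mounted at the origin on the work surface. World frame = base frame: x ahead of the robot, y to its left, z up, the work surface at z = 0. Lengths are in mm, angles in rad, forces in N, time in s.
With the tool pointing down it reaches from about 275 to 1000 mm from the base axis. Payload 8.4 kg.
Tool frame: the origin (TCP) lies at the very end of the fingers, on their centre line; the grasp point (between the pads) lies 19 mm behind it; z points along the fingers, y is the direction in which the jaws open and shut (so a half turn about z gives the same grasp; the last joint's range is limited). The gripper opens to 85 mm and grips with 20 to 120 N. Pads are 22 mm wide; open, the fingers measure 114 mm over their backs; the gripper's body (76 mm by 85 mm) begins 54 mm behind the grasp point. The pads swing forward as they close: fully open they stand 13 mm farther back than shut.
Start: joints at [1.323, 0.353, 1.633, -0, 1.155, -0.002], TCP at [152.081, 606.217, 231.281] pointing down, gripper open.
Joint ranges: [-2.63, 2.63], [-0.92, 2.1], [0.06, 2.66], [-1.3, 4.44], [0, 2.69], [-3.02, 3.02]. Speed limits (rad/s): [2.22, 2.22, 2.79, 3.14, 3.14, 3.14].

INTERFACE

Orientations are given as [roll, pitch, yaw] about the fixed x, y, z axes, in that order (R = Rz(yaw) Ry(pitch) Rx(roll)).
In Python, from rig import r, vision gives the robot as it stands.
- The arm moves only by the tool move_arm, never from a script. Its argument "series" is text: rows parted by semicolons, each of 7 numbers parted by spaces: the closure, from -1 (fully open) to 1 (shut), then the shift along the tool's x, y, z in units of 40 mm (1.0 is 40 mm), then the turn, a rotation vector about the tool's x, y, z in degrees. In form: grip tx ty tz ax ay az; .... A call has 1 to 20 rows; each row shifts and turns the pose as measured when the row begins, along the tool's axes as they then stand; what a row does not reach is not made up. A row lasts 1/8 s, in which the tool goes at most 62.5 mm and 10.7 degrees, less where a joint would pass 70% of its speed; a pose out of reach is approached as far as the arm can. A call is refused whole if a number of a shift passes 1 or a number of a turn 10.7, either way. A call with a gripper value outside its range is refused whole. The fingers move at their own pace and stop on an object; "grip_force" is the grip in N (left out, the last holds). Time passes only in rows, so rows that do not move let the fingers close. It gives the time, the measured TCP pose, the force and the opening at its end, in the units of the state.
- r.sense(): the state, without advancing time (a new reading comes with each control period).
- vision.grab_frame(name): name is "scene" or "side" or "wrist"; returns the picture (480x640x3 uint8, red, green, blue); there is no depth.
- vision.camera_params(name): a dict with "fx", "fy", "cx", "cy" (pixels), "position" and "rotation" of the camera in the world. Camera axes: x right, y up, looking along -z (the intrinsics and any distortion apply to the point x, -y, -z); pixel columns grow to the right and rows downward; lengths in mm; the calibration is good to about 2 mm. A picture is of the moment at which its call begins: read the wrist's pose just before it. camera_params takes no time and is no camera call; for the wrist camera it gives the pose at the moment of the call.
- r.sign_off(): hands the job in, once; it reports no verdict.
The state is a dict: "clock": time; "qpos": joint angles; "qvel": joint speeds; "joint_efforts": joint torques, N m; "eef_pos": TCP position; "tcp_rot": TCP orientation; "contact_force": force on the tool from outside, world axes, zero at the start; "wrist_torque": the same for the moment, N m; "opening": opening from 0.0 (shut) to 1.0 (fully open).
Only numpy, scipy, OpenCV 4.12 (cv2) and the standard library are available. Lean on these libraries where they do the work, as an engineer would, in place of code of your own. Each camera call takes 0.05 s, during which the arm holds its last target. There are 200 camera calls.

TASK

Move the four amber bottles from the grey pockets of the aluminium carrier into the pockets of the white rack, in reverse order counted from the handles: the bottle next to the carrier's handle goes into the rack's pocket farthest from the rack's handle, the second into the second farthest, and so on, so that the bottle farthest from the carrier's handle ends next to the rack's handle. Set each bottle down gently, standing upright on the pocket's floor; do not drop, tip over or knock over any, and let go of all of them.

Things in the scene. Friction and masses are not known exactly. Their poses are not given: they have to be found in the camera images.
- round_bottle: Amber glass, origin at the centre of its underside, z up; about 110 g, rigid. Starts upright in any pocket of the carrier. Round bottle with a narrow neck: body 32 mm across and straight up to 70 mm, sloping shoulder to 78 mm, black screw cap 22 mm across, 96 mm tall in all.
- jar: Amber glass, origin at the centre of its underside, z up; about 110 g, rigid. Starts upright in any pocket of the carrier. Straight jar as wide as its lid: 35 mm across up to 56 mm, flat black lid 36 mm across from 56 to 74 mm, which is its full height; the shortest and bluntest of the four.
- square_bottle: Amber glass, origin at the centre of its underside, z up; about 110 g, rigid. Starts upright in any pocket of the carrier. Square bottle 30 by 30 mm, straight up to 70 mm, with a round black cap 22 mm across, 88 mm tall in all; its x and y axes are normal to its flat sides, and at the start they lie within 0.1 rad of the carrier's.
- nozzle_bottle: Amber glass, origin at the centre of its underside, z up; about 110 g, rigid. Starts upright in any pocket of the carrier. Round bottle 34 mm across, straight up to 68 mm, topped by a white cone that narrows from 30 to 7 mm, 98 mm tall in all.
- carrier: Source: fixed aluminium plate 248 x 68 x 8 mm, any yaw, left or right of the robot, bearing a row of four grey pocket blocks. Origin: centre of the row, at bench level; x along the row, whose places are at x = -90, -30, 30, 90 mm, y = 0. A dark steel loop handle sticks out of the +x end, to x = 153 mm. A ledge 8 mm high on the -y side, to y = -82 mm, carries a pen 12 mm high.
- rack: Target: fixed white rack 248 x 68 mm, 28 mm high, any yaw, on the other side from the carrier. Four open pockets in a row, 52 x 52 mm inside, walls 8 mm, floor 8 mm above the bench. Origin: row centre, at bench level; x along the row; pocket centres x = -90, -30, 30, 90 mm, y = 0. Dark steel loop handle on the +x end, to x = 153 mm. Ledge 10 mm high on the -y side bears two vials 24 mm tall.
- block_a: Grey pocket block, fixed on the carrier, in which the round bottle starts: 60 x 60 mm, 26 mm high, wall and floor 4 mm, inside 52 x 52 mm. The four look alike; this one may be at any of the row's four places. Origin: centre of its underside, 8 mm above the bench, so that the bottle's underside is 12 mm above the bench.
- block_b: Grey pocket block, fixed on the carrier, in which the jar starts: 60 x 60 mm, 26 mm high, wall and floor 4 mm, inside 52 x 52 mm. The four look alike; this one may be at any of the row's four places. Origin: centre of its underside, 8 mm above the bench, so that the bottle's underside is 12 mm above the bench.
- block_c: Grey pocket block, fixed on the carrier, in which the square bottle starts: 60 x 60 mm, 26 mm high, wall and floor 4 mm, inside 52 x 52 mm. The four look alike; this one may be at any of the row's four places. Origin: centre of its underside, 8 mm above the bench, so that the bottle's underside is 12 mm above the bench.
- block_d: Grey pocket block, fixed on the carrier, in which the nozzle bottle starts: 60 x 60 mm, 26 mm high, wall and floor 4 mm, inside 52 x 52 mm. The four look alike; this one may be at any of the row's four places. Origin: centre of its underside, 8 mm above the bench, so that the bottle's underside is 12 mm above the bench.
Things that resemble listed ones, but are neither listed nor needed, are in the scene too. Leave any yellow look-alike of the square_bottle alone.

How it is judged (in metres and radians):
At the end, for the whole second after the job is handed in: Each bottle stands in the rack pocket whose x along the rack is minus that of its block along the carrier, within 15 mm of the pocket centre in x and y, its underside within 6 mm of the pocket floor, under 0.12 rad from upright, released and at rest (((x of block_a in the frame of carrier between -0.11 and -0.07 m and x of round_bottle in the frame of rack between 0.075 and 0.105 m) or (x of block_a in the frame of carrier between -0.05 and -0.01 m and x of round_bottle in the frame of rack between 0.015 and 0.045 m) or (x of block_a in the frame of carrier between 0.01 and 0.05 m and x of round_bottle in the frame of rack between -0.045 and -0.015 m) or (x of block_a in the frame of carrier between 0.07 and 0.11 m and x of round_bottle in the frame of rack between -0.105 and -0.075 m)) and y of round_bottle in the frame of rack between -0.015 and 0.015 m and z of round_bottle in the frame of rack between 0.002 and 0.014 m and angle between each of round_bottle, jar, square_bottle, nozzle_bottle's own z axis and vertical below 0.12 rad and linear speed of each of round_bottle, jar, square_bottle, nozzle_bottle below 0.03 m/s and contact force between each of round_bottle, jar, square_bottle, nozzle_bottle and the fingers below 0.2 N and ((x of block_b in the frame of carrier between -0.11 and -0.07 m and x of jar in the frame of rack between 0.075 and 0.105 m) or (x of block_b in the frame of carrier between -0.05 and -0.01 m and x of jar in the frame of rack between 0.015 and 0.045 m) or (x of block_b in the frame of carrier between 0.01 and 0.05 m and x of jar in the frame of rack between -0.045 and -0.015 m) or (x of block_b in the frame of carrier between 0.07 and 0.11 m and x of jar in the frame of rack between -0.105 and -0.075 m)) and y of jar in the frame of rack between -0.015 and 0.015 m and z of jar in the frame of rack between 0.002 and 0.014 m and ((x of block_c in the frame of carrier between -0.11 and -0.07 m and x of square_bottle in the frame of rack between 0.075 and 0.105 m) or (x of block_c in the frame of carrier between -0.05 and -0.01 m and x of square_bottle in the frame of rack between 0.015 and 0.045 m) or (x of block_c in the frame of carrier between 0.01 and 0.05 m and x of square_bottle in the frame of rack between -0.045 and -0.015 m) or (x of block_c in the frame of carrier between 0.07 and 0.11 m and x of square_bottle in the frame of rack between -0.105 and -0.075 m)) and y of square_bottle in the frame of rack between -0.015 and 0.015 m and z of square_bottle in the frame of rack between 0.002 and 0.014 m and ((x of block_d in the frame of carrier between -0.11 and -0.07 m and x of nozzle_bottle in the frame of rack between 0.075 and 0.105 m) or (x of block_d in the frame of carrier between -0.05 and -0.01 m and x of nozzle_bottle in the frame of rack between 0.015 and 0.045 m) or (x of block_d in the frame of carrier between 0.01 and 0.05 m and x of nozzle_bottle in the frame of rack between -0.045 and -0.015 m) or (x of block_d in the frame of carrier between 0.07 and 0.11 m and x of nozzle_bottle in the frame of rack between -0.105 and -0.075 m)) and y of nozzle_bottle in the frame of rack between -0.015 and 0.015 m and z of nozzle_bottle in the frame of rack between 0.002 and 0.014 m); the robot touches nothing.
It fails at once if a bottle is tipped over (more than 40 degrees from upright) (angle between any of round_bottle, jar, square_bottle, nozzle_bottle's own z axis and vertical above 0.7 rad).
It fails at once if a bottle is slammed into the rack (more than 60 N) (contact force between any of round_bottle, jar, square_bottle, nozzle_bottle and rack above 60 N).
It fails at once if a bottle is dropped: it falls freely at over 0.6 m/s (some 18 mm) ((contact force between round_bottle and the fingers below 0.1 N and linear speed of round_bottle above 0.6 m/s) or (contact force between jar and the fingers below 0.1 N and linear speed of jar above 0.6 m/s) or (contact force between square_bottle and the fingers below 0.1 N and linear speed of square_bottle above 0.6 m/s) or (contact force between nozzle_bottle and the fingers below 0.1 N and linear speed of nozzle_bottle above 0.6 m/s)).
It also fails if it takes over 112 s, if anything falls off the work surface, if the arm or the gripper's body presses on something with over 40 N, if the wrist force passes 120 N, or if a joint passes its speed limit or range.

## Working session

There is one attempt and no reset: what is moved stays moved. The work goes in short steps, Python scripts to look and compute and a tool call to move; the robot and the scene stay as the last step left them, time stands still between calls to the robot, and variables do not carry over. Pictures are saved under pics/ and viewed, about 12 in all and at most 16, crops included, and the job is handed in when it is done.

Besides the shell and the picture viewer there is one more tool, called by a JSON object that holds its "method" and its "body", one argument or row to a line. move_arm: Moves the arm, as the interface text tells. Its arguments: {"type":"object","properties":{"series":{"type":"string"},"grip_force":{"type":"number"}},"required":["series"]}

```bash
mkdir -p pics; ls
python3 - <<'E'
from rig import r, vision
import cv2
print(r.sense())
for n in ("scene","side","wrist"):
    p=vision.camera_params(n); print(n,p)
    cv2.imwrite(f"pics/{n}0.png",vision.grab_frame(n)[:,:,::-1])
E
```

```text
pics
{'clock': 0.0, 'qpos': array([ 1.32261601e+00,  3.53648352e-01,  1.63413812e+00,  1.62588518e-05,
        1.15518796e+00, -2.40741764e-03]), 'qvel': array([ 2.40768052e-03, -7.84795648e-05, -8.56251290e-04, -2.19530263e-05,
       -7.14021008e-04, -9.17260594e-04]), 'joint_efforts': array([ 1.94184533e-03, -6.05264354e+01, -3.42069733e+01,  1.34218335e-04,
        9.45371023e-03, -1.94766324e-05]), 'eef_pos': array([151.9493043 , 605.75868801, 230.55984529]), 'tcp_rot': array([-3.14021092e+00, -1.81921184e-05,  2.89581317e+00]), 'contact_force': array([-0.12973969,  0.4332674 , -0.22175204]), 'wrist_torque': array([ 0.02176918, -0.05945282, -0.04679849]), 'opening': 1.0007266668209576}
scene {'fx': 613.8662510248648, 'fy': 613.8662510248648, 'cx': 329.7131445443808, 'cy': 235.31212232184578, 'position': array([1213.08266964, -721.24929424,  793.51214236]), 'rotation': array([ 9.03074279e-01, -2.12336225e-04,  7.77400598e-01])}
side {'fx': 573.9865245234085, 'fy': 573.9865245234085, 'cx': 319.4469578039955, 'cy': 245.8443904359513, 'position': array([395.09312024, 597.36819214, 638.43479171]), 'rotation': array([ 0.82544595, -0.00500737, -2.93058192])}
wrist {'fx': 333.30606530370994, 'fy': 333.30606530370994, 'cx': 318.33361511639976, 'cy': 246.34622164277252, 'position': array([ 77.3596885 , 624.23002717, 374.51162292]), 'rotation': array([-3.05290266e-01,  1.08426049e-04,  1.32437815e+00])}
```

View pics/scene0.png

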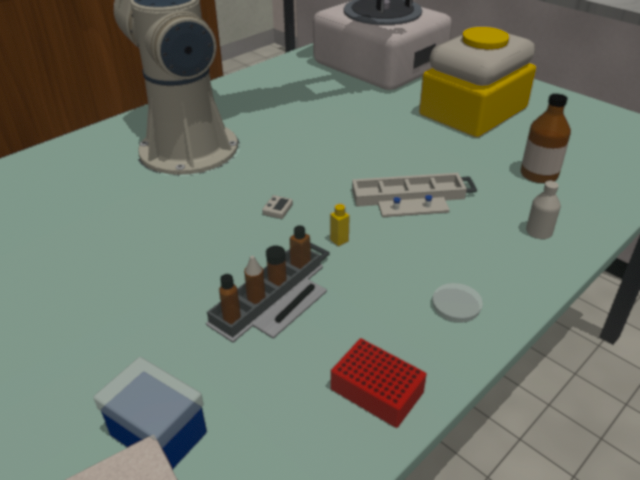

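View pics/side0.png

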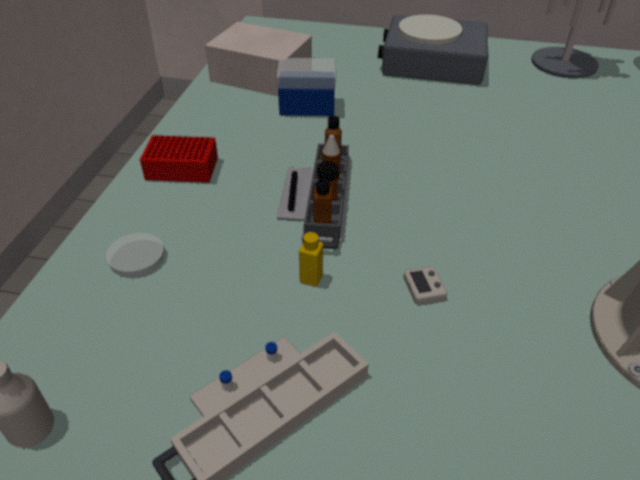

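View pics/wrist0.png

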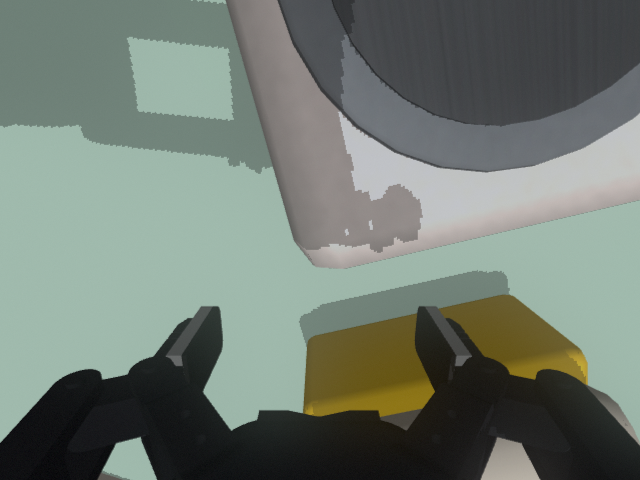

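The scene picture shows the carrier at (228,310)–(303,250), with the ledge at its lower right, and the rack at (355–475,190) with its handle on the right. A yellow square bottle stands at (340,225). The four amber bottles and the carrier's handle need an enlarged crop.

Run:
```python
import cv2,numpy as np
a=cv2.imread("pics/scene0.png")[200:345,195:365]; b=cv2.imread("pics/side0.png")[105:295,260:370]
a=cv2.resize(a,None,fx=4,fy=4,interpolation=cv2.INTER_CUBIC)
b=cv2.resize(b,None,fx=4,fy=4,interpolation=cv2.INTER_CUBIC)
cv2.imwrite("pics/c1a.png",a)
h=np.zeros((760,0,3),np.uint8)
cv2.imwrite("pics/c1b.png",cv2.resize(b,None,fx=.78,fy=.78))
s=cv2.imread("pics/side0.png")[320:480,140:380]; s=cv2.resize(s,None,fx=3.3,fy=3.3,interpolation=cv2.INTER_CUBIC)
cv2.imwrite("pics/c1c.png",s)
```

```text
(no output)
```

View pics/c1a.png

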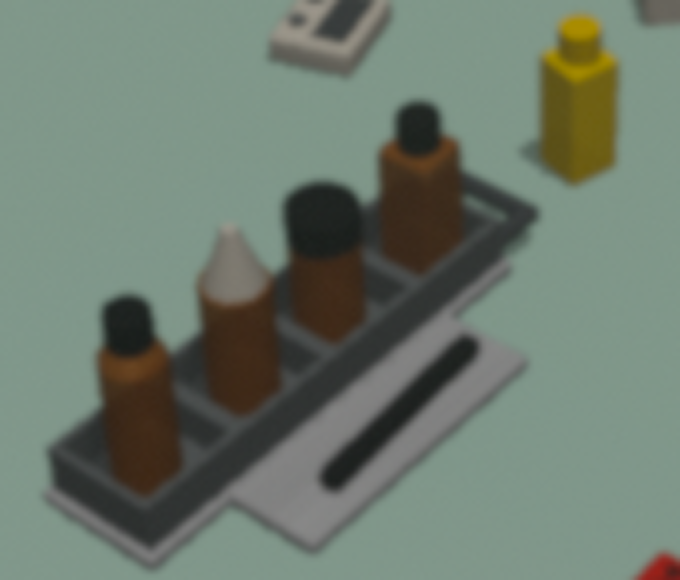

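View pics/c1b.png

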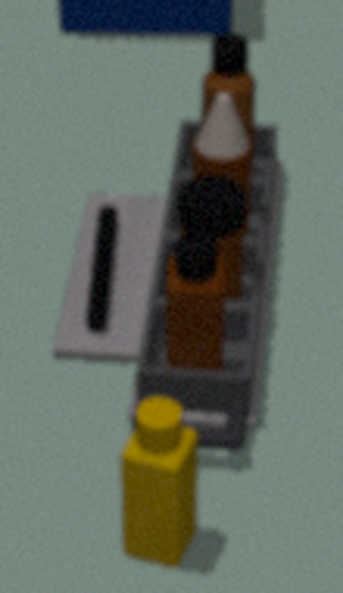

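View pics/c1c.png

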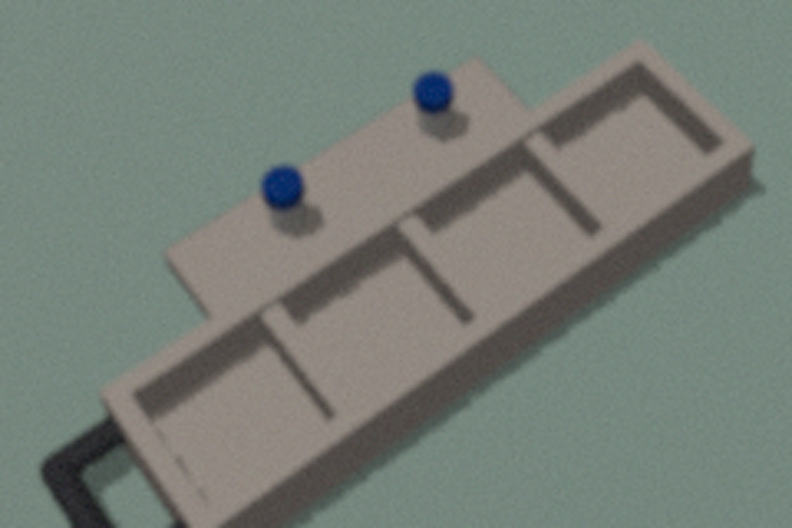

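Six pictures viewed so far. The amber bottles counted from the carrier's handle, in scene pixels, are square (299,250), jar (276,265), nozzle (254,285) and round (230,305). The yellow square bottle at (340,225) is the look-alike: wrong colour and standing outside the carrier. The handle loop, with its corner at scene (329,253), is at the square bottle's end. The rack's handle is at lower left in the side view.

```bash
cat > h.py <<'E'
import numpy as np, cv2
from scipy.spatial.transform import Rotation as R
from scipy.optimize import least_squares
from rig import r, vision
def cam(n):
    p=vision.camera_params(n); p=dict(p); p['M']=R.from_euler('xyz',p['rotation']).as_matrix(); return p
def ray(c,uv):
    d=np.array([(uv[0]-c['cx'])/c['fx'],-(uv[1]-c['cy'])/c['fy'],-1.]); d=c['M']@d
    return np.array(c['position']),d/np.linalg.norm(d)
def tri(obs):
    A=np.zeros((3,3));b=np.zeros(3)
    for c,uv in obs:
        p,d=ray(c,uv);P=np.eye(3)-np.outer(d,d);A+=P;b+=P@p
    X=np.linalg.solve(A,b); e=[np.linalg.norm(np.cross(X-ray(c,u)[0],ray(c,u)[1])) for c,u in obs]
    return X,e
def plane(c,uv,z):
    p,d=ray(c,uv); return p+d*(z-p[2])/d[2]
def proj(c,X):
    q=c['M'].T@(np.asarray(X)-c['position']); return np.array([c['cx']-c['fx']*q[0]/q[2],c['cy']+c['fy']*q[1]/q[2]])
E
python3 - <<'E'
from h import *
S,D=cam('scene'),cam('side')
np.set_printoptions(precision=1,suppress=True)
for n,a,b in [('round',(226.8,277),(333.7,117.5)),('nozz',(252.3,256.5),(331.2,135.4)),('jar',(276,249),(327.6,166.5)),('sq',(299.5,227.5),(322.8,183.5)),('yel',(339.7,206.5),(311,234))]:
    print(n,*tri([(S,a),(D,b)]))
# rack corners in side crop c1c z=28: 
for u in [(102,390),(638,42),(752,152),(195,527)]:
    print(plane(D,(140+u[0]/3.3,320+u[1]/3.3),28))
# yellow side check of axes
print(plane(S,(353,190),28), plane(S,(465,181),28))
E
```

```text
round [ 559.5 -301.5  108.5] [np.float64(0.8661863441724685), np.float64(0.8661863441723394)]
nozz [ 551.4 -239.3  110.4] [np.float64(0.4437362953957829), np.float64(0.4437362953958769)]
jar [ 544.7 -179.8   87.9] [np.float64(0.19919527337752724), np.float64(0.19919527337733015)]
sq [ 539.7 -116.5   99.5] [np.float64(0.17720035538193132), np.float64(0.17720035538187184)]
yel [535.1  -5.8  89.4] [np.float64(1.306940225195588), np.float64(1.3069402251955264)]
[629.1 305.2  28. ]
[476.2 114.7  28. ]
[422.7 158.3  28. ]
[579.9 344.5  28. ]
[455.1 123.   28. ] [611.4 327.9  28. ]
```

Triangulated cap tops are 108.5, 110.4, 87.9 and 99.5 mm against expected 108, 110, 86 and 100, so heights agree. The rack outline measures 244 x 69 mm against 248 x 68. Next I plan moves and go to look from above with the wrist camera.

```bash
cat >> h.py <<'E'
def plan(tgt,yaw,grip,step=38,lag=1.0,start=None):
    """rows from the measured pose to tgt (mm) with tool down at yaw; turn spread over rows"""
    s=r.sense(); p=np.array(s['eef_pos']); M=R.from_euler('xyz',s['tcp_rot'])
    if start is not None: p,M=np.array(start[0],float),R.from_euler('xyz',[np.pi,0,start[1]])
    G=R.from_euler('xyz',[np.pi,0,yaw]); rv=(M.inv()*G).as_rotvec()
    n=max(1,int(np.ceil(np.linalg.norm(tgt-p)/step)),int(np.ceil(np.degrees(np.linalg.norm(rv))/10)))
    d=(np.asarray(tgt)-p)/n; rows=[]
    for i in range(n):
        t=M.inv().apply(d)/40; a=np.degrees(rv)/n; M=M*R.from_rotvec(rv/n)
        rows.append(' '.join(f'{x:g}' for x in [grip,*np.round(t,2),*np.round(a,1)]))
    print(n,'; '.join(rows))
def at(): 
    s=r.sense(); print('t',round(s['clock'],2),'p',np.round(s['eef_pos'],1),'rot',np.round(s['tcp_rot'],4),'op',round(s['opening'],3),'F',np.round(s['contact_force'],1))
E
python3 - <<'E'
from h import *
plan(np.array([495,192,230]),0.893,-1)
E
```

```text
15 -1 -0.72 -0.53 0 -0 0 7.6; -1 -0.79 -0.43 0 -0 0 7.6; -1 -0.84 -0.32 0 -0 0 7.6; -1 -0.87 -0.21 0 -0 0 7.6; -1 -0.89 -0.09 0 -0 0 7.6; -1 -0.9 0.03 0 -0 0 7.6; -1 -0.88 0.15 0 -0 0 7.6; -1 -0.86 0.27 0 -0 0 7.6; -1 -0.81 0.38 0 -0 0 7.6; -1 -0.75 0.48 0 -0 0 7.6; -1 -0.68 0.58 0 -0 0 7.6; -1 -0.6 0.66 0 -0 0 7.6; -1 -0.51 0.74 0 -0 0 7.6; -1 -0.4 0.8 0 -0 0 7.6; -1 -0.29 0.85 0 -0 0 7.6
```

{"method": "move_arm", "body": {
  "series": "-1 -0.72 -0.53 0 0 0 7.6; -1 -0.79 -0.43 0 0 0 7.6; -1 -0.84 -0.32 0 0 0 7.6; -1 -0.87 -0.21 0 0 0 7.6; -1 -0.89 -0.09 0 0 0 7.6; -1 -0.9 0.03 0 0 0 7.6; -1 -0.88 0.15 0 0 0 7.6; -1 -0.86 0.27 0 0 0 7.6; -1 -0.81 0.38 0 0 0 7.6; -1 -0.75 0.48 0 0 0 7.6; -1 -0.68 0.58 0 0 0 7.6; -1 -0.6 0.66 0 0 0 7.6; -1 -0.51 0.74 0 0 0 7.6; -1 -0.4 0.8 0 0 0 7.6; -1 -0.29 0.85 0 0 0 7.6; -1 0 0 0 0 0 0"
}}

```text
clock: 2.15
eef_pos: [494.4, 169.9, 228.6]
tcp_rot: [3.141, 0.004, 0.841]
contact_force: [-0.0, 0.0, 0.7]
opening: 0.994
```

```bash
cat >> h.py <<'E'
import pickle
def shot(name):
    c=cam('wrist'); im=vision.grab_frame('wrist')[:,:,::-1]; cv2.imwrite(f'pics/{name}.png',im)
    pickle.dump(c,open(f'pics/{name}.pkl','wb')); at(); return c
E
python3 -c "
from h import *
shot('rA')"
```

```text
t 2.2 p [493.6 170.7 228.5] rot [3.1414 0.0047 0.8435] op 1.006 F [ 0.5  0.6 -0.2]
```

{"method": "move_arm", "body": {
  "series": "-1 0 0.8 0 0 0 0; -1 0 0.8 0 0 0 0; -1 0 0 0 0 0 0"
}}

```text
clock: 2.58
eef_pos: [540.5, 129.9, 228.1]
tcp_rot: [-3.14, 0.005, 0.851]
contact_force: [-0.7, 0.0, -0.5]
opening: 1.003
```

```bash
python3 -c "
from h import *
shot('rB'); plan(np.array([552,-259,235]),1.678,-1)"
```

```text
t 2.62 p [539.6 130.4 227.9] rot [-3.1391  0.0056  0.8511] op 1.001 F [-0.1  0.7 -0.1]
11 -1 -0.65 0.6 -0.01 -0 0 -4.3; -1 -0.69 0.55 -0.01 -0 0 -4.3; -1 -0.73 0.5 -0.01 -0 0 -4.3; -1 -0.77 0.44 -0.01 -0 0 -4.3; -1 -0.8 0.39 -0.01 -0 0 -4.3; -1 -0.82 0.32 -0.01 -0 0 -4.3; -1 -0.85 0.26 -0.01 -0 0 -4.3; -1 -0.86 0.2 -0.01 -0 0 -4.3; -1 -0.88 0.13 -0.02 -0 0 -4.3; -1 -0.88 0.07 -0.02 -0 0 -4.3; -1 -0.89 -0 -0.02 -0 0 -4.3
```

View pics/rA.png

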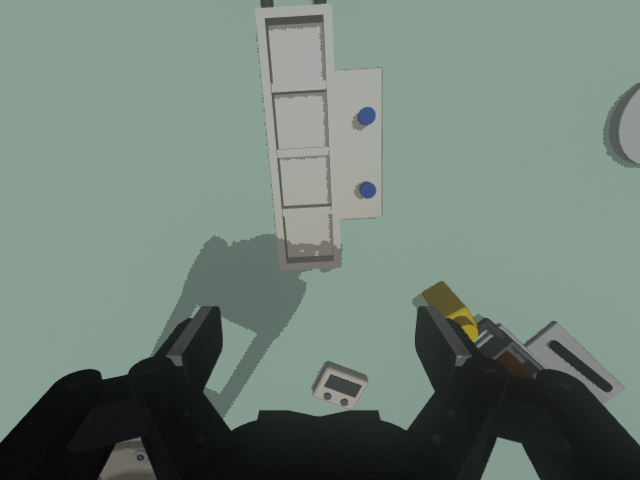

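View pics/rB.png

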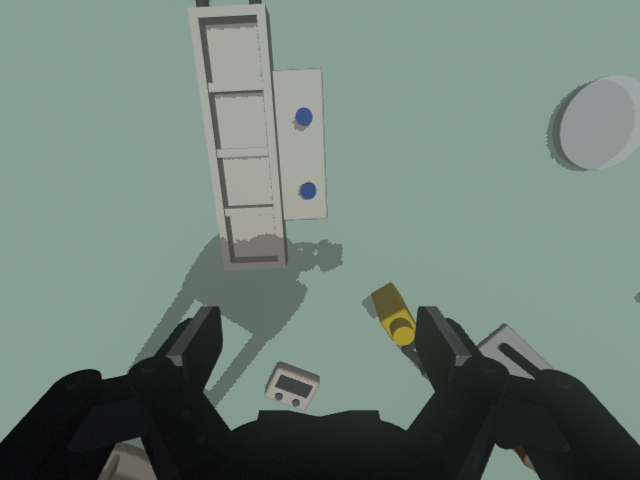

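Eight pictures viewed. Rack top corners in rA are (257,10), (331,4), (279,270) and (341,266); in rB they are (190,10), (268,5), (224,270) and (286,267). The rack's handle is at the far (upper) end.

{"method": "move_arm", "body": {
  "series": "-1 -0.65 0.6 0 0 0 -4.3; -1 -0.69 0.55 0 0 0 -4.3; -1 -0.73 0.5 0 0 0 -4.3; -1 -0.77 0.44 0 0 0 -4.3; -1 -0.8 0.39 0 0 0 -4.3; -1 -0.82 0.32 0 0 0 -4.3; -1 -0.85 0.26 0 0 0 -4.3; -1 -0.86 0.2 0 0 0 -4.3; -1 -0.88 0.13 0 0 0 -4.3; -1 -0.88 0.07 -0.1 0 0 -4.3; -1 -0.89 0 -0.1 0 0 -4.3; -1 0 0 0 0 0 0"
}}

```text
clock: 4.12
eef_pos: [553.7, -250.9, 235.0]
tcp_rot: [-3.131, -0.006, 1.731]
contact_force: [0.1, -0.1, -0.7]
opening: 0.999
```

```bash
python3 -c "
from h import *
np.set_printoptions(precision=1,suppress=True)
shot('cA')
A,B=[pickle.load(open(f'pics/{n}.pkl','rb')) for n in ('rA','rB')]; D=cam('side')
a=[(257,10),(331,4),(279,270),(341,266)];b=[(190,10),(268,5),(224,270),(286,267)]
for u,v in zip(a,b): print(*tri([(A,u),(B,v)]),plane(A,u,28)[:2],plane(B,v,28)[:2])
loc=[(124,34),(124,-34),(-124,34),(-124,-34)]
def f(q,obs):
    o=[]
    for c,uv,l in obs:
        X=np.array([q[0]+l[0]*np.cos(q[2])-l[1]*np.sin(q[2]),q[1]+l[0]*np.sin(q[2])+l[1]*np.cos(q[2]),28]); o+=list(proj(c,X)-uv)
    return np.array(o)
d=[(140+u[0]/3.3,320+u[1]/3.3) for u in [(195,527),(102,390),(752,152),(638,42)]]
for obs in ([(A,u,l) for u,l in zip(a,loc)],[(B,u,l) for u,l in zip(b,loc)],[(D,u,l) for u,l in zip(d,loc)]):
    s=least_squares(f,[527,231,.893],args=(obs,)); print(s.x[:2],round(s.x[2],4),s.fun)
"
```

```text
t 4.17 p [ 553.4 -249.7  234.8] rot [-3.1 -0.   1.7] op 1.001 F [-0.3 -0.4  1.1]
[578.4 344.3  29.7] [np.float64(0.20063502277649287), np.float64(0.20063502277643702)] [578.7 345. ] [578.2 344.9]
[635.2 309.1   7.9] [np.float64(0.3116624507431644), np.float64(0.3116624507431389)] [630.4 304.8] [632.5 302.2]
[421.3 153.7  26. ] [np.float64(0.0490127255118448), np.float64(0.049012725511916655)] [422.1 154.2] [422.3 153.8]
[475.6 110.8  25.4] [np.float64(0.26220983876793075), np.float64(0.2622098387678456)] [476.3 111.9] [476.3 111.2]
[526.8 228.8] 0.8919 [-1.7 -1.1  1.3  0.3  0.6  0.1 -0.1  1.2]
[527.2 227.8] 0.8869 [ 0.4 -1.3 -0.7  0.3  0.6  0.3 -0.1  1.2]
[526.8 229.8] 0.8839 [-0.3  2.6 -1.8 -1.3  0.9 -1.7  1.6 -1.1]
```

View pics/cA.png

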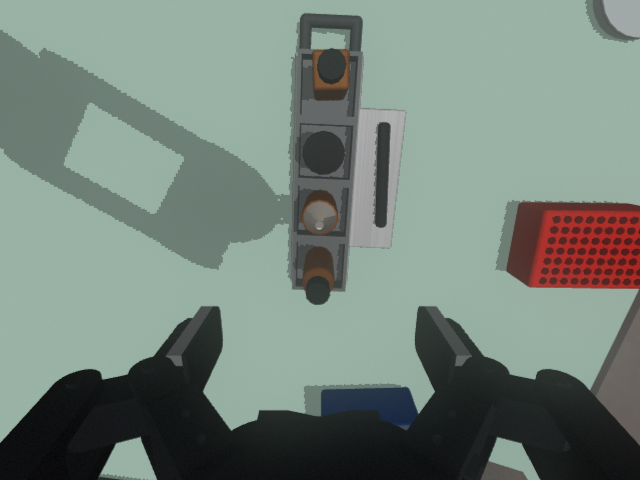

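The handle end (top) is beside the square bottle, confirming the order. I take a second view, shifted sideways.

{"method": "move_arm", "body": {
  "series": "-1 0.2 -0.8 0 0 0 0; -1 0.2 -0.8 0 0 0 2; -1 0 0 0 0 0 1"
}}

```text
clock: 4.55
eef_pos: [485.4, -237.8, 234.5]
tcp_rot: [-3.128, -0.009, 1.679]
contact_force: [0.2, -1.5, 1.1]
opening: 1.0
```

```bash
python3 -c "
from h import *
shot('cB')
a=cv2.imread('pics/cA.png')[5:305,260:420]
B=pickle.load(open('pics/cB.pkl','rb')); u0=int(proj(B,[548,-210,60])[0]); print(u0)
b=cv2.imread('pics/cB.png')[5:305,u0-75:u0+85]
cv2.imwrite('pics/cAB.png',cv2.resize(np.hstack([a,b]),None,fx=2,fy=2,interpolation=cv2.INTER_CUBIC))
"
```

```text
t 4.6 p [ 486.7 -238.1  234.8] rot [-3.1293 -0.0087  1.6783] op 0.997 F [-0.   0.2  0.1]
388
```

View pics/cAB.png

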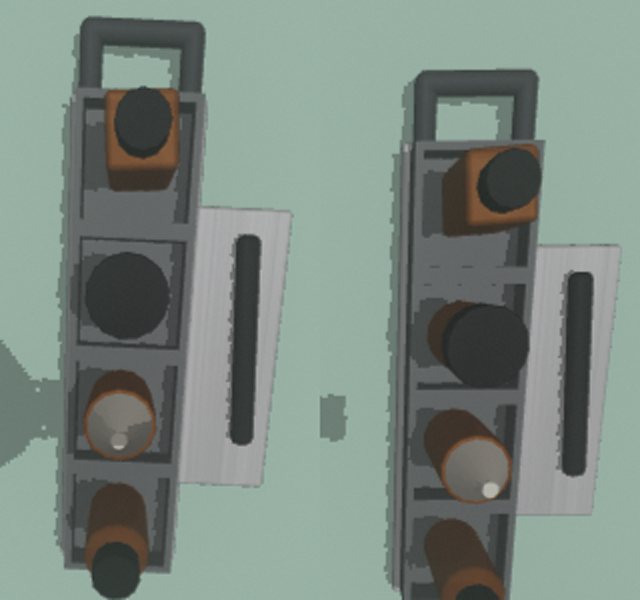

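Ten pictures viewed. In the crop (2x): square cap top A (143,115), B (512,178); jar lid A (127,295), B (485,345); nozzle tip A (119,440), B (490,490); round cap top A (116,571).

```bash
python3 -c "
from h import *
np.set_printoptions(precision=1,suppress=True)
A,B=[pickle.load(open(f'pics/{n}.pkl','rb')) for n in ('cA','cB')];S,D=cam('scene'),cam('side')
fa=lambda u:(260+u[0]/2,5+u[1]/2); fb=lambda u:(313+(u[0]-320)/2,5+u[1]/2)
for n,z,a,b,s,d in [('sq',100,(143,115),(512,178),(299.5,227.5),(322.8,183.5)),('jar',86,(127,295),(485,345),(276,249),(327.6,166.5)),('noz',110,(119,440),(490,490),(252.3,256.5),(331.2,135.4)),('rnd',108,(116,573),None,(226.8,277),(333.7,117.5))]:
    if b: print(n,'AB',*tri([(A,fa(a)),(B,fb(b))]),'B@z',plane(B,fb(b),z)[:2],end=' ')
    print(n,'A@z',plane(A,fa(a),z)[:2],'all',tri([(A,fa(a)),(S,s),(D,d)]+([(B,fb(b))] if b else [])))
loc=[((70,90),-120,1,0)]
# block tops z=34: corners in A crop: near-left(65,568) near-right(172,573) far-left(77,92) far-right(205,95)
l=[(-120,30),(-120,-30),(120,30),(120,-30)]
a=[fa(u) for u in [(66,567),(171,572),(78,92),(205,96)]]
def f(q): return np.concatenate([proj(A,[q[0]+x*np.cos(q[2])-y*np.sin(q[2]),q[1]+x*np.sin(q[2])+y*np.cos(q[2]),34])-u for u,(x,y) in zip(a,l)])
s=least_squares(f,[550,-210,1.678]); print(s.x,s.x[2],s.fun)
q=s.x
for x in (90,30,-30,-90): print(q[:2]+x*np.array([np.cos(q[2]),np.sin(q[2])]))
"
```

```text
sq AB [ 540.5 -118.2  100.8] [np.float64(0.575929724155596), np.float64(0.5759297241556438)] B@z [ 540.5 -118.6] sq A@z [ 540.6 -117.5] all (array([ 540.3, -117.5,   99.5]), [np.float64(0.3237224151731816), np.float64(0.8399339521936499), np.float64(0.781278975970181), np.float64(1.0705272069075695)])
jar AB [ 545.4 -183.    81.1] [np.float64(0.10899223011888498), np.float64(0.10899223011883709)] B@z [ 544.3 -182.8] jar A@z [ 545.4 -182.8] all (array([ 544.9, -181.7,   87.7]), [np.float64(1.1507993735373057), np.float64(1.6621256739066133), np.float64(1.02220003795283), np.float64(1.3293843718932201)])
noz AB [ 551.3 -239.9  110.9] [np.float64(0.20209359428948415), np.float64(0.2020935942894684)] B@z [ 551.5 -240.4] noz A@z [ 551.4 -239.9] all (array([ 551.4, -239.7,  110.5]), [np.float64(0.08363747319688106), np.float64(0.7110115773311649), np.float64(0.3292771658928804), np.float64(0.46259943233942036)])
rnd A@z [ 559.8 -300.4] all (array([ 559.5, -301. ,  108.4]), [np.float64(0.7314222597317723), np.float64(0.664889709982883), np.float64(1.1957449730289418)])
[ 551.8 -213.9    1.7] 1.6871783169815255 [-0.2  1.   0.3  0.8 -0.9 -1.1  0.8 -0.1]
[ 541.4 -124.5]
[ 548.3 -184.1]
[ 555.3 -243.7]
[ 562.3 -303.3]
```

Wrist and fixed-camera measurements agree to about 2 mm. The carrier is at (552,-214), yaw 1.685; the rack is at (527,228.6), yaw 0.888. I go above the round bottle first.

```bash
cat >> h.py <<'E'
B=dict(sq=(540.5,-118),jar=(545,-182.5),noz=(551.4,-240),rnd=(559.7,-300.8)); YC=1.685
K={'sq':-90,'jar':-30,'noz':30,'rnd':90}; YR=.888
P={k:np.array([527,228.6])+x*np.array([np.cos(YR),np.sin(YR)]) for k,x in K.items()}
def go(xy,z,yaw,grip,**k): at(); plan(np.array([*xy,z],float),yaw,grip,**k)
E
python3 -c "
from h import *
go(B['rnd'],150,YC,-1)"
```

```text
t 4.6 p [ 486.7 -238.1  234.8] rot [-3.1293 -0.0087  1.6783] op 0.997 F [-0.   0.2  0.1]
4 -1 -0.44 0.42 0.52 -0.2 -0.1 -0.1; -1 -0.44 0.42 0.52 -0.2 -0.1 -0.1; -1 -0.44 0.41 0.53 -0.2 -0.1 -0.1; -1 -0.44 0.41 0.53 -0.2 -0.1 -0.1
```

{"method": "move_arm", "body": {
  "series": "-1 -0.44 0.42 0.52 -0.2 -0.1 -0.1; -1 -0.44 0.42 0.52 -0.2 -0.1 -0.1; -1 -0.44 0.41 0.53 -0.2 -0.1 -0.1; -1 -0.44 0.41 0.53 -0.2 -0.1 -0.1; -1 0 0 0 0 0 0"
}}

```text
clock: 5.22
eef_pos: [567.9, -296.6, 148.3]
tcp_rot: [3.135, -0.001, 1.691]
contact_force: [-0.2, 0.5, 0.7]
opening: 0.998
```

```bash
python3 -c "
from h import *
go(B['rnd'],44,YC,-1,step=30)"
```

```text
t 5.22 p [ 567.9 -296.6  148.3] rot [ 3.1349e+00 -1.1000e-03  1.6909e+00] op 0.998 F [-0.2  0.5  0.7]
4 -1 -0.02 -0.06 0.65 0.1 -0 0.1; -1 -0.02 -0.06 0.65 0.1 -0 0.1; -1 -0.02 -0.06 0.65 0.1 -0 0.1; -1 -0.02 -0.06 0.65 0.1 -0 0.1
```

{"method": "move_arm", "body": {
  "series": "-1 -0.03 -0.1 0.65 0.1 0 0; -1 -0.03 -0.08 0.65 0.1 0 0; -1 -0.02 -0.04 0.65 0.1 0 0; -1 0 0 0.5 0 0 0; -1 0 0 0 0 0 0"
}}

```text
clock: 5.85
eef_pos: [562.9, -296.5, 51.2]
tcp_rot: [3.137, -0.0, 1.694]
contact_force: [0.6, -0.6, 0.3]
opening: 0.996
```

```bash
python3 -c "
from h import *
go(B['rnd'],42,YC,-1,step=30)"
```

```text
t 5.85 p [ 562.9 -296.5   51.2] rot [ 3.1372e+00 -4.0000e-04  1.6942e+00] op 0.996 F [ 0.6 -0.6  0.3]
1 -1 -0.1 -0.09 0.23 0.3 -0 0.5
```

{"method": "move_arm", "body": {
  "series": "-1 -0.1 -0.08 0.2 0.3 0 0.4; -1 -0.03 -0.02 0.04 0 0 0; 1 0 0 0 0 0 0; 1 0 0 0 0 0 0; 1 0 0 0 0 0 0; 1 0 0 0 0 0 0; 1 0 0 0 0 0 0",
  "grip_force": 45
}}

```text
clock: 6.72
eef_pos: [561.3, -303.3, 44.3]
tcp_rot: [3.139, 0.002, 1.687]
contact_force: [0.2, 0.4, -0.1]
opening: 0.367
```

```bash
python3 -c "
from h import *
at()"
```

```text
t 6.72 p [ 561.3 -303.3   44.3] rot [3.1388e+00 2.2000e-03 1.6866e+00] op 0.367 F [ 0.2  0.4 -0.1]
```

Gripped: opening 0.37 x 85 ≈ 31 mm against the 32 mm body. Lifting, and turning to the rack's yaw.

{"method": "move_arm", "body": {
  "series": "1 0 0 -0.3 0 0 0; 1 0 0 -0.8 0 0 0; 1 0 0 -0.9 0 0 0; 1 0 0 -0.9 0 0 0; 1 0 0 -0.6 0 0 0; 1 0 0 0 0 0 0"
}}

```text
clock: 7.48
eef_pos: [560.7, -302.8, 191.5]
tcp_rot: [3.139, 0.002, 1.687]
contact_force: [-0.7, -0.4, -1.0]
opening: 0.364
```

```bash
python3 -c "
from h import *
print(P)
go(P['rnd']-2.5*np.array([.631,.776]),175,YR,1)"
```

```text
{'sq': array([470.21315808, 158.77697668]), 'jar': array([508.07105269, 205.32565889]), 'noz': array([545.92894731, 251.87434111]), 'rnd': array([583.78684192, 298.42302332])}
t 7.47 p [ 560.7 -302.8  191.5] rot [3.1386e+00 2.3000e-03 1.6869e+00] op 0.364 F [-0.7 -0.4 -1. ]
16 1 0.93 0.14 0.02 0 0 2.9; 1 0.93 0.1 0.02 0 0 2.9; 1 0.94 0.05 0.02 0 0 2.9; 1 0.94 0 0.02 0 0 2.9; 1 0.94 -0.04 0.02 0 0 2.9; 1 0.93 -0.09 0.02 0 0 2.9; 1 0.93 -0.14 0.02 0 0 2.9; 1 0.92 -0.18 0.02 0 0 2.9; 1 0.91 -0.23 0.02 0 0 2.9; 1 0.9 -0.27 0.02 0 0 2.9; 1 0.88 -0.32 0.02 0 0 2.9; 1 0.86 -0.36 0.03 0 0 2.9; 1 0.84 -0.41 0.03 0 0 2.9; 1 0.82 -0.45 0.03 0 0 2.9; 1 0.8 -0.49 0.03 0 0 2.9; 1 0.77 -0.53 0.03 0 0 2.9
```

Force on z rose about 1 N and the opening holds, so the bottle is held. Transit.

{"method": "move_arm", "body": {
  "series": "1 0.93 0.14 0.02 0 0 2.9; 1 0.93 0.1 0.02 0 0 2.9; 1 0.94 0.05 0.02 0 0 2.9; 1 0.94 0 0.02 0 0 2.9; 1 0.94 -0.04 0.02 0 0 2.9; 1 0.93 -0.09 0.02 0 0 2.9; 1 0.93 -0.14 0.02 0 0 2.9; 1 0.92 -0.18 0.02 0 0 2.9; 1 0.91 -0.23 0.02 0 0 2.9; 1 0.9 -0.27 0.02 0 0 2.9; 1 0.88 -0.32 0.02 0 0 2.9; 1 0.86 -0.36 0.03 0 0 2.9; 1 0.84 -0.41 0.03 0 0 2.9; 1 0.82 -0.45 0.03 0 0 2.9; 1 0.8 -0.49 0.03 0 0 2.9; 1 0.5 -0.3 0.03 0 0 2.9; 1 0 0 0 0 0 0"
}}

```text
clock: 9.6
eef_pos: [582.6, 299.8, 155.5]
tcp_rot: [-3.129, 0.017, 0.849]
contact_force: [0.4, -0.4, -1.5]
opening: 0.36
```

```bash
python3 -c "
from h import *
go(P['rnd']-2.5*np.array([.631,.776]),100,YR,1)"
```

```text
t 9.6 p [582.6 299.8 155.5] rot [-3.1295  0.0175  0.8491] op 0.36 F [ 0.4 -0.4 -1.5]
2 1 -0.02 0.03 0.69 -0.4 0.5 -1.1; 1 -0.03 0.03 0.69 -0.4 0.5 -1.1
```

{"method": "move_arm", "body": {
  "series": "1 -0.02 0.03 0.6 -0.4 0.5 -1.1; 1 -0.03 0.03 0.6 -0.4 0.5 -1.1; 1 0 0 0.4 0 0 0; 1 0 0 0 0 0 0"
}}

```text
clock: 10.1
eef_pos: [580.7, 292.7, 87.5]
tcp_rot: [3.141, 0.004, 0.891]
contact_force: [0.1, -0.4, -1.0]
opening: 0.362
```

```bash
python3 -c "
from h import *
go(P['rnd']-2.5*np.array([.631,.776]),42,YR,1,step=15)"
```

```text
t 10.1 p [580.7 292.7  87.5] rot [3.1408 0.0039 0.8907] op 0.362 F [ 0.1 -0.4 -1. ]
4 1 0.03 -0.01 0.28 0 0.1 0; 1 0.02 -0.01 0.28 0 0.1 0; 1 0.02 -0.01 0.28 0 0.1 0; 1 0.02 -0.01 0.28 0 0.1 0
```

{"method": "move_arm", "body": {
  "series": "1 0.04 -0.01 0.3 0 0.1 0; 1 0.03 -0.01 0.3 0 0.1 0; 1 0.02 -0.01 0.25 0 0.1 0; 1 0 0 0.12 0 0 0; 1 0 0 0 0 0 0"
}}

```text
clock: 10.72
eef_pos: [583.3, 296.7, 47.5]
tcp_rot: [3.14, -0.004, 0.89]
contact_force: [-0.4, -0.2, -1.5]
opening: 0.36
```

```bash
python3 -c "
from h import *
go(P['rnd']-2.5*np.array([.631,.776]),40.3,YR,1,step=15)"
```

```text
t 10.72 p [583.3 296.7  47.5] rot [ 3.1399 -0.0036  0.8904] op 0.36 F [-0.4 -0.2 -1.5]
1 1 -0.02 -0.02 0.18 0.1 -0.2 0.1
```

{"method": "move_arm", "body": {
  "series": "1 -0.02 -0.02 0.08 0 -0.2 0.1; 1 0 0 0.05 0 0 0; 1 0 0 0.04 0 0 0; 1 0 0 0 0 0 0"
}}

```text
clock: 11.22
eef_pos: [582.6, 296.9, 41.1]
tcp_rot: [3.139, -0.001, 0.889]
contact_force: [-0.3, -0.7, -0.8]
opening: 0.358
```

{"method": "move_arm", "body": {
  "series": "1 0 0 0.03 0 0 0; 1 0 0 0.02 0 0 0; 1 0 0 0 0 0 0"
}}

```text
clock: 11.6
eef_pos: [583.1, 297.2, 40.5]
tcp_rot: [3.139, -0.002, 0.888]
contact_force: [0.2, -0.2, -1.7]
opening: 0.362
```

{"method": "move_arm", "body": {
  "series": "1 0 0 0.05 0 0 0; 1 0 0 0.02 0 0 0; 1 0 0 0 0 0 0"
}}

```text
clock: 11.98
eef_pos: [583.5, 297.6, 40.4]
tcp_rot: [3.139, -0.003, 0.888]
contact_force: [0.6, 0.0, -0.6]
opening: 0.361
```

The tool no longer advances although it is told to (2.8 mm commanded, 0.1 mm made), so the bottle is on the floor. Releasing partially, then up.

{"method": "move_arm", "body": {
  "series": "-0.3 0 0 0 0 0 0; -0.3 0 0 0 0 0 0; -0.3 0 0 0 0 0 0; -0.3 0 0 -0.3 0 0 0; -0.3 0 0 -0.9 0 0 0; -1 0 0 -1 0 0 0; -1 0 0 -1 0 0 0; -1 0 0 -0.3 0 0 0; -1 0 0 0 0 0 0"
}}

```text
clock: 13.1
eef_pos: [583.1, 297.6, 186.6]
tcp_rot: [3.138, -0.004, 0.888]
contact_force: [-0.2, 0.1, -0.6]
opening: 1.002
```

```bash
python3 -c "
from h import *
shot('p1')
go(B['noz'],165,YC,-1)
im=cv2.imread('pics/p1.png'); s=vision.grab_frame('side')[300:480,130:390,::-1]
cv2.imwrite('pics/p1b.png',np.hstack([im[0:480,100:420],cv2.copyMakeBorder(cv2.resize(s,(480,332)),0,148,0,0,cv2.BORDER_CONSTANT)]))"
```

```text
t 13.15 p [582.9 297.5 186. ] rot [ 3.1386 -0.0036  0.8884] op 0.999 F [-0.8 -0.1  0.6]
t 13.15 p [582.9 297.5 186. ] rot [ 3.1386 -0.0036  0.8884] op 0.999 F [-0.8 -0.1  0.6]
15 -1 -0.73 0.52 0.03 0 -0 -3; -1 -0.76 0.48 0.03 0 -0 -3; -1 -0.78 0.44 0.03 0 -0 -3; -1 -0.8 0.4 0.03 0 -0 -3; -1 -0.82 0.36 0.03 0 -0 -3; -1 -0.84 0.31 0.03 0 -0 -3; -1 -0.86 0.27 0.03 0 -0 -3; -1 -0.87 0.22 0.03 0 -0 -3; -1 -0.88 0.18 0.03 0 -0 -3; -1 -0.89 0.13 0.03 0 -0 -3; -1 -0.89 0.08 0.03 0 -0 -3; -1 -0.9 0.04 0.03 0 -0 -3; -1 -0.9 -0.01 0.03 0 -0 -3; -1 -0.9 -0.06 0.03 0 -0 -3; -1 -0.89 -0.11 0.03 0 -0 -3
```

View pics/p1b.png

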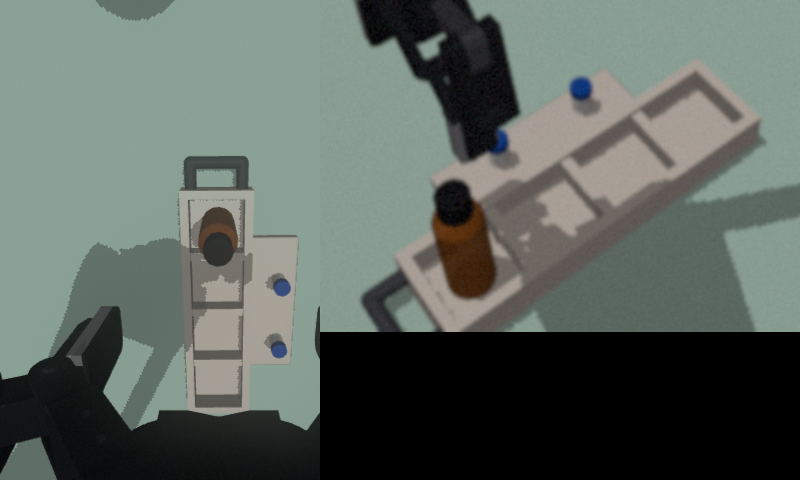

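Eleven pictures viewed. The round bottle stands upright in the pocket at the rack's handle (cap top at wrist (317,249)), and nothing else has moved. Next the nozzle bottle.

{"method": "move_arm", "body": {
  "series": "-1 -0.73 0.52 0 0 0 -3; -1 -0.76 0.48 0 0 0 -3; -1 -0.78 0.44 0 0 0 -3; -1 -0.8 0.4 0 0 0 -3; -1 -0.82 0.36 0 0 0 -3; -1 -0.84 0.31 0 0 0 -3; -1 -0.86 0.27 0 0 0 -3; -1 -0.87 0.22 0 0 0 -3; -1 -0.88 0.18 0 0 0 -3; -1 -0.89 0.13 0 0 0 -3; -1 -0.89 0.08 0 0 0 -3; -1 -0.9 0.04 0 0 0 -3; -1 -0.9 -0.01 0 0 0 -3; -1 -0.9 -0.06 0 0 0 -3; -1 -0.5 -0.06 0 0 0 -2; -1 0 0 0 0 0 0"
}}

```text
clock: 15.2
eef_pos: [538.8, -240.7, 158.1]
tcp_rot: [-3.103, -0.006, 1.683]
contact_force: [-0.7, -0.4, -0.4]
opening: 0.997
```

```bash
python3 -c "
from h import *
go(B['noz'],120,YC,-1)
print(plane(pickle.load(open('pics/p1.pkl','rb')),(317,249),104)[:2]-P['rnd'])"
```

```text
t 15.2 p [ 538.8 -240.7  158.1] rot [-3.1027 -0.0062  1.6833] op 0.997 F [-0.7 -0.4 -0.4]
2 -1 -0.01 0.18 0.47 -1.1 -0.2 -0; -1 -0.01 0.17 0.47 -1.1 -0.2 -0
[1.09010762 2.42196926]
```

{"method": "move_arm", "body": {
  "series": "-1 -0.01 0.2 0.2 -1.1 -0.2 0; -1 -0.01 0.15 0.5 -1.1 -0.2 0; -1 0 0 0.7 0 0 0; -1 0 0 0.7 0 0 0; -1 0 0 0.4 0 0 0; -1 0 0 0 0 0 0"
}}

```text
clock: 15.95
eef_pos: [552.6, -233.5, 50.0]
tcp_rot: [3.141, -0.002, 1.684]
contact_force: [-0.8, -0.0, 0.4]
opening: 1.003
```

```bash
python3 -c "
from h import *
go(B['noz'],42,YC,-1)"
```

```text
t 15.95 p [ 552.6 -233.5   50. ] rot [ 3.1414e+00 -2.1000e-03  1.6842e+00] op 1.003 F [-0.8 -0.   0.4]
1 -1 -0.16 -0.05 0.2 0 -0.1 -0
```

{"method": "move_arm", "body": {
  "series": "-1 -0.16 -0.05 0.17 0 -0.1 0; -1 -0.03 0 0.02 0 0 0; 1 0 0 0 0 0 0; 1 0 0 0 0 0 0; 1 0 0 0 0 0 0; 1 0 0 0 0 0 0; 1 0 0 0 0 0 0",
  "grip_force": 45
}}

```text
clock: 16.82
eef_pos: [553.2, -242.5, 44.8]
tcp_rot: [3.137, 0.002, 1.684]
contact_force: [0.1, -0.6, -0.5]
opening: 0.389
```

{"method": "move_arm", "body": {
  "series": "1 0 0 -0.3 0 0 0; 1 0 0 -0.8 0 0 0; 1 0 0 -0.9 0 0 0; 1 0 0 -0.9 0 0 0; 1 0 0 -0.6 0 0 0; 1 0 0 0 0 0 0"
}}

```text
clock: 17.58
eef_pos: [552.3, -241.9, 191.9]
tcp_rot: [3.137, 0.002, 1.684]
contact_force: [1.1, 0.7, -1.2]
opening: 0.386
```

```bash
python3 -c "
from h import *
go(P['noz']-2.5*np.array([.631,.776]),191,YR,1)"
```

```text
t 17.57 p [ 552.3 -241.9  191.9] rot [3.1372e+00 2.0000e-03 1.6841e+00] op 0.386 F [ 1.1  0.7 -1.2]
13 1 0.94 0.09 0 0 0 3.5; 1 0.95 0.03 0 0 0 3.5; 1 0.95 -0.02 0 0 0 3.5; 1 0.94 -0.08 0 0 0 3.5; 1 0.94 -0.14 0 0 0 3.5; 1 0.93 -0.2 0 0 0 3.5; 1 0.91 -0.25 0 0 0 3.5; 1 0.89 -0.31 0 0 0 3.5; 1 0.87 -0.36 0 0 0 3.5; 1 0.85 -0.41 0 0 0 3.5; 1 0.82 -0.47 0 0 0 3.5; 1 0.79 -0.52 0 0 0 3.5; 1 0.76 -0.56 0 0 0 3.5
```

{"method": "move_arm", "body": {
  "series": "1 0.94 0.09 0 0 0 3.5; 1 0.95 0.03 0 0 0 3.5; 1 0.95 -0.02 0 0 0 3.5; 1 0.94 -0.08 0 0 0 3.5; 1 0.94 -0.14 0 0 0 3.5; 1 0.93 -0.2 0 0 0 3.5; 1 0.91 -0.25 0 0 0 3.5; 1 0.89 -0.31 0 0 0 3.5; 1 0.87 -0.36 0 0 0 3.5; 1 0.85 -0.41 0 0 0 3.5; 1 0.82 -0.47 0 0 0 3.5; 1 0.6 -0.38 0 0 0 3.5; 1 0.4 -0.25 0 0 0 2; 1 0 0 0 0 0 0"
}}

```text
clock: 19.32
eef_pos: [541.9, 235.3, 175.7]
tcp_rot: [-3.133, 0.012, 0.89]
contact_force: [-0.2, -1.2, -1.5]
opening: 0.382
```

```bash
python3 -c "
from h import *
go(P['noz']-2.5*np.array([.631,.776]),100,YR,1)"
```

```text
t 19.32 p [541.9 235.3 175.7] rot [-3.133   0.0125  0.8896] op 0.382 F [-0.2 -1.2 -1.5]
3 1 0.12 -0.06 0.63 -0.2 0.2 0; 1 0.11 -0.06 0.63 -0.2 0.2 0; 1 0.11 -0.06 0.63 -0.2 0.2 0
```

{"method": "move_arm", "body": {
  "series": "1 0.12 -0.06 0.63 -0.2 0.2 0; 1 0.11 -0.06 0.63 -0.2 0.2 0; 1 0.11 -0.06 0.63 -0.2 0.2 0; 1 0 0 0.2 0 0 0; 1 0 0 0 0 0 0"
}}

```text
clock: 19.95
eef_pos: [542.3, 246.2, 87.5]
tcp_rot: [3.141, 0.006, 0.892]
contact_force: [0.5, 0.3, -1.3]
opening: 0.389
```

```bash
python3 -c "
from h import *
go(P['noz']-2.5*np.array([.631,.776]),45,YR,1,step=14)"
```

```text
t 19.95 p [542.3 246.2  87.5] rot [3.1406 0.0065 0.8921] op 0.389 F [ 0.5  0.3 -1.3]
4 1 0.03 -0.01 0.27 0 0.1 0.1; 1 0.03 -0.01 0.27 0 0.1 0.1; 1 0.03 -0.01 0.27 0 0.1 0.1; 1 0.03 -0.01 0.27 0 0.1 0.1
```

{"method": "move_arm", "body": {
  "series": "1 0.05 -0.01 0.3 0 0.1 0; 1 0.05 -0.01 0.3 0 0.1 0; 1 0.02 -0.01 0.3 0 0.1 0; 1 0 0 0.12 0 0 0; 1 0 0 0.08 0 0 0; 1 0 0 0 0 0 0"
}}

```text
clock: 20.7
eef_pos: [545.7, 250.7, 42.1]
tcp_rot: [3.139, -0.001, 0.892]
contact_force: [0.2, -0.3, -1.5]
opening: 0.385
```

{"method": "move_arm", "body": {
  "series": "1 -0.02 0 0.04 0 0 0; 1 -0.01 0 0.04 0 0 0; 1 0 0 0.04 0 0 0; 1 0 0 0 0 0 0"
}}

```text
clock: 21.2
eef_pos: [546.0, 250.7, 41.3]
tcp_rot: [3.139, -0.004, 0.892]
contact_force: [0.1, -0.2, -1.0]
opening: 0.39
```

In contact (4.8 mm commanded, 0.8 mm made). Releasing.

{"method": "move_arm", "body": {
  "series": "-0.3 0 0 0 0 0 0; -0.3 0 0 0 0 0 0; -0.3 0 0 0 0 0 0; -0.3 0 0 -0.3 0 0 0; -0.3 0 0 -0.9 0 0 0; -1 0 0 -1 0 0 0; -1 0 0 -1 0 0 0; -1 0 0 -0.3 0 0 0; -1 0 0 0 0 0 0"
}}

```text
clock: 22.32
eef_pos: [545.4, 250.4, 187.9]
tcp_rot: [3.138, -0.006, 0.892]
contact_force: [0.5, -1.0, -0.5]
opening: 1.0
```

```bash
python3 -c "
from h import *
shot('p2')
go(B['jar'],186,YC,-1)"
```

```text
t 22.38 p [545.2 250.3 187.3] rot [ 3.1383 -0.0048  0.8917] op 1.003 F [ 0.2 -0.4  0.3]
t 22.38 p [545.2 250.3 187.3] rot [ 3.1383 -0.0048  0.8917] op 1.003 F [ 0.2 -0.4  0.3]
12 -1 -0.7 0.57 0 0 -0 -3.8; -1 -0.74 0.52 0 0 -0 -3.8; -1 -0.77 0.47 0 0 -0 -3.8; -1 -0.8 0.42 0 0 -0 -3.8; -1 -0.83 0.36 0 0 -0 -3.8; -1 -0.85 0.31 0 0 -0 -3.8; -1 -0.87 0.25 0 0 -0 -3.8; -1 -0.88 0.19 0 0 -0 -3.8; -1 -0.89 0.13 0 0 -0 -3.8; -1 -0.9 0.08 0 0 -0 -3.8; -1 -0.9 0.02 0 0 -0 -3.8; -1 -0.9 -0.04 0 0 -0 -3.8
```

{"method": "move_arm", "body": {
  "series": "-1 -0.7 0.57 0 0 0 -3.8; -1 -0.74 0.52 0 0 0 -3.8; -1 -0.77 0.47 0 0 0 -3.8; -1 -0.8 0.42 0 0 0 -3.8; -1 -0.83 0.36 0 0 0 -3.8; -1 -0.85 0.31 0 0 0 -3.8; -1 -0.87 0.25 0 0 0 -3.8; -1 -0.88 0.19 0 0 0 -3.8; -1 -0.89 0.13 0 0 0 -3.8; -1 -0.9 0.1 0 0 0 -3.8; -1 -0.8 0.1 0 0 0 -3.8; -1 -0.6 0.1 0 0 0 -2; -1 0 0 0 0 0 0"
}}

```text
clock: 24.0
eef_pos: [547.6, -179.0, 163.8]
tcp_rot: [-3.113, -0.006, 1.683]
contact_force: [-0.1, -0.6, -0.4]
opening: 1.003
```

```bash
python3 -c "
from h import *
go(B['jar'],130,YC,-1)"
```

```text
t 24.0 p [ 547.6 -179.   163.8] rot [-3.1132 -0.006   1.6829] op 1.003 F [-0.1 -0.6 -0.4]
1 -1 -0.08 -0.05 0.85 -1.6 -0.3 -0.1
```

{"method": "move_arm", "body": {
  "series": "-1 -0.08 -0.05 0.5 -0.8 -0.3 0; -1 -0.05 0 0.7 -0.8 0 0; -1 -0.04 0 0.7 0 0 0; -1 -0.04 0 0.7 0 0 0; -1 0 0 0.2 0 0 0; -1 0 0 0 0 0 0"
}}

```text
clock: 24.75
eef_pos: [540.6, -181.5, 43.8]
tcp_rot: [-3.133, -0.006, 1.68]
contact_force: [0.3, 0.0, -1.3]
opening: 1.001
```

```bash
python3 -c "
from h import *
go(B['jar'],42,YC,-1)"
```

```text
t 24.75 p [ 540.6 -181.5   43.8] rot [-3.1333 -0.0063  1.68  ] op 1.001 F [ 0.3  0.  -1.3]
1 -1 -0.04 0.11 0.04 -0.5 -0.4 -0.3
```

{"method": "move_arm", "body": {
  "series": "-1 -0.02 0.11 0 -0.5 -0.4 -0.3; -1 0 0.02 0 0 0 0; 1 0 0 0 0 0 0; 1 0 0 0 0 0 0; 1 0 0 0 0 0 0; 1 0 0 0 0 0 0; 1 0 0 0 0 0 0",
  "grip_force": 45
}}

```text
clock: 25.62
eef_pos: [548.1, -181.9, 46.8]
tcp_rot: [3.136, 0.003, 1.685]
contact_force: [0.0, -0.6, -0.0]
opening: 0.41
```

{"method": "move_arm", "body": {
  "series": "1 0 0 -0.3 0 0 0; 1 0 0 -0.8 0 0 0; 1 0 0 -0.9 0 0 0; 1 0 0 -0.9 0 0 0; 1 0 0 -0.6 0 0 0; 1 0 0 0 0 0 0"
}}

```text
clock: 26.38
eef_pos: [546.9, -181.6, 193.8]
tcp_rot: [3.136, 0.003, 1.685]
contact_force: [0.1, 0.5, -1.5]
opening: 0.405
```

```bash
python3 -c "
from h import *
go(P['jar'],193,YR,1)"
```

```text
t 26.38 p [ 546.9 -181.6  193.8] rot [3.1364e+00 3.1000e-03 1.6853e+00] op 0.405 F [ 0.1  0.5 -1.5]
11 1 0.88 0.01 -0 0 0 4.2; 1 0.88 -0.05 -0 0 0 4.2; 1 0.88 -0.11 -0 0 0 4.2; 1 0.87 -0.18 -0 0 0 4.2; 1 0.85 -0.24 -0 0 0 4.2; 1 0.83 -0.3 0 0 0 4.2; 1 0.81 -0.36 0 0 0 4.2; 1 0.78 -0.42 0 0 0 4.2; 1 0.75 -0.47 0 0 0 4.2; 1 0.71 -0.53 0 0 0 4.2; 1 0.67 -0.58 0 0 0 4.2
```

{"method": "move_arm", "body": {
  "series": "1 0.88 0.01 0 0 0 4.2; 1 0.88 -0.05 0 0 0 4.2; 1 0.88 -0.11 0 0 0 4.2; 1 0.87 -0.18 0 0 0 4.2; 1 0.85 -0.24 0 0 0 4.2; 1 0.83 -0.3 0 0 0 4.2; 1 0.81 -0.36 0 0 0 4.2; 1 0.78 -0.42 0 0 0 4.2; 1 0.75 -0.47 0 0 0 4.2; 1 0.6 -0.45 0 0 0 4.2; 1 0.55 -0.4 0 0 0 3; 1 0.1 -0.1 0 0 0 0; 1 0 0 0 0 0 0"
}}

```text
clock: 28.0
eef_pos: [507.7, 208.2, 179.2]
tcp_rot: [-3.136, 0.012, 0.874]
contact_force: [-0.2, -0.5, -0.2]
opening: 0.409
```

```bash
python3 -c "
from h import *
go(P['jar'],95,YR,1)"
```

```text
t 28.0 p [507.7 208.2 179.2] rot [-3.1362  0.0124  0.8739] op 0.409 F [-0.2 -0.5 -0.2]
3 1 -0.01 0.02 0.7 -0.1 0.2 -0.3; 1 -0.01 0.02 0.7 -0.1 0.2 -0.3; 1 -0.01 0.02 0.7 -0.1 0.2 -0.3
```

{"method": "move_arm", "body": {
  "series": "1 -0.01 0.02 0.7 -0.1 0.2 -0.3; 1 -0.01 0.02 0.7 -0.1 0.2 -0.3; 1 -0.01 0.02 0.7 -0.1 0.2 -0.3; 1 0 0 0.2 0 0 0; 1 0 0 0 0 0 0"
}}

```text
clock: 28.62
eef_pos: [508.3, 200.5, 84.8]
tcp_rot: [3.141, 0.003, 0.89]
contact_force: [0.0, 0.3, -1.3]
opening: 0.406
```

```bash
python3 -c "
from h import *
go(P['jar'],46,YR,1,step=13)"
```

```text
t 28.62 p [508.3 200.5  84.8] rot [3.1411e+00 2.7000e-03 8.9010e-01] op 0.406 F [ 0.   0.3 -1.3]
4 1 0.02 -0.02 0.24 0 0 0; 1 0.02 -0.02 0.24 0 0 0; 1 0.02 -0.02 0.24 0 0 0; 1 0.02 -0.02 0.24 0 0 0
```

{"method": "move_arm", "body": {
  "series": "1 0.03 -0.03 0.25 0 0 0; 1 0.03 -0.03 0.25 0 0 0; 1 0.02 -0.02 0.25 0 0 0; 1 0 0 0.1 0 0 0; 1 0 0 0.06 0 0 0; 1 0 0 0 0 0 0"
}}

```text
clock: 29.38
eef_pos: [509.3, 205.8, 48.0]
tcp_rot: [3.139, -0.0, 0.89]
contact_force: [-0.1, 0.3, -0.4]
opening: 0.41
```

{"method": "move_arm", "body": {
  "series": "1 -0.01 0 0.06 0 0 0; 1 0 0 0.05 0 0 0; 1 0 0 0.03 0 0 0; 1 0 0 0.03 0 0 0; 1 0 0 0 0 0 0"
}}

```text
clock: 30.0
eef_pos: [509.9, 206.0, 43.1]
tcp_rot: [3.139, -0.002, 0.89]
contact_force: [0.2, -1.0, -1.8]
opening: 0.404
```

{"method": "move_arm", "body": {
  "series": "1 0 0 0.04 0 0 0; 1 0 0 0.04 0 0 0; 1 0 0 0 0 0 0"
}}

```text
clock: 30.38
eef_pos: [510.8, 207.0, 43.1]
tcp_rot: [3.138, -0.005, 0.89]
contact_force: [0.0, -0.4, -1.6]
opening: 0.412
```

In contact (3.2 mm commanded, none made, expected 42.8). Releasing.

{"method": "move_arm", "body": {
  "series": "-0.3 0 0 0 0 0 0; -0.3 0 0 0 0 0 0; -0.3 0 0 0 0 0 0; -0.3 0 0 -0.3 0 0 0; -0.3 0 0 -0.9 0 0 0; -1 0 0 -1 0 0 0; -1 0 0 -1 0 0 0; -1 0 0 -0.3 0 0 0; -1 0 0 0 0 0 0"
}}

```text
clock: 31.5
eef_pos: [509.9, 206.5, 188.9]
tcp_rot: [3.138, -0.005, 0.89]
contact_force: [-0.1, 0.1, 0.1]
opening: 1.002
```

```bash
python3 -c "
from h import *
shot('p3')
go(B['sq'],190,YC,-1)"
```

```text
t 31.55 p [509.6 206.4 188.2] rot [ 3.1387 -0.0038  0.8895] op 0.997 F [-0.2 -0.1 -0.1]
t 31.55 p [509.6 206.4 188.2] rot [ 3.1387 -0.0038  0.8895] op 0.997 F [-0.2 -0.1 -0.1]
9 -1 -0.65 0.63 -0.01 0 -0 -5.1; -1 -0.7 0.57 -0.01 0 -0 -5.1; -1 -0.75 0.51 -0.01 0 -0 -5.1; -1 -0.79 0.44 -0.01 0 -0 -5.1; -1 -0.83 0.37 -0.01 0 -0 -5.1; -1 -0.86 0.3 -0.01 0 -0 -5.1; -1 -0.88 0.22 -0.01 0 -0 -5.1; -1 -0.89 0.14 -0.01 0 -0 -5.1; -1 -0.9 0.06 -0.01 0 -0 -5.1
```

{"method": "move_arm", "body": {
  "series": "-1 -0.65 0.63 0 0 0 -5.1; -1 -0.7 0.57 0 0 0 -5.1; -1 -0.75 0.51 0 0 0 -5.1; -1 -0.79 0.44 0 0 0 -5.1; -1 -0.83 0.37 0 0 0 -5.1; -1 -0.86 0.3 0 0 0 -5.1; -1 -0.88 0.22 0 0 0 -5.1; -1 -0.8 0.2 0 0 0 -5.1; -1 -0.7 0.15 0 0 0 -4.5; -1 -0.3 0.1 0 0 0 -1; -1 0 0 0 0 0 0"
}}

```text
clock: 32.92
eef_pos: [546.4, -127.2, 168.4]
tcp_rot: [-3.118, -0.006, 1.726]
contact_force: [0.2, -1.3, -0.2]
opening: 1.002
```

```bash
python3 -c "
from h import *
go(B['sq'],140,YC,-1)"
```

```text
t 32.92 p [ 546.4 -127.2  168.4] rot [-3.1176 -0.0058  1.7257] op 1.002 F [ 0.2 -1.3 -0.2]
1 -1 0.25 -0.09 0.71 -1.4 -0.3 2.3
```

{"method": "move_arm", "body": {
  "series": "-1 0.2 -0.09 0.5 -0.8 -0.3 2; -1 0.06 0 0.7 -0.6 0 0.3; -1 0 0 0.7 0 0 0; -1 0 0 0.7 0 0 0; -1 0 0 0.2 0 0 0; -1 0 0 0 0 0 0"
}}

```text
clock: 33.67
eef_pos: [535.6, -112.8, 49.3]
tcp_rot: [-3.135, -0.003, 1.683]
contact_force: [0.5, -0.4, 0.4]
opening: 0.999
```

```bash
python3 -c "
from h import *
go(B['sq'],43,YC,-1)"
```

```text
t 33.67 p [ 535.6 -112.8   49.3] rot [-3.1348 -0.0033  1.683 ] op 0.999 F [ 0.5 -0.4  0.4]
1 -1 -0.14 0.11 0.16 -0.4 -0.2 -0.1
```

{"method": "move_arm", "body": {
  "series": "-1 -0.14 0.11 0.13 -0.4 -0.2 0; -1 -0.02 0.02 0.02 0 0 0; 1 0 0 0 0 0 0; 1 0 0 0 0 0 0; 1 0 0 0 0 0 0; 1 0 0 0 0 0 0; 1 0 0 0 0 0 0",
  "grip_force": 45
}}

```text
clock: 34.55
eef_pos: [543.8, -119.3, 45.7]
tcp_rot: [3.137, 0.002, 1.683]
contact_force: [-0.4, -0.1, -1.1]
opening: 0.343
```

{"method": "move_arm", "body": {
  "series": "1 0 0 -0.3 0 0 0; 1 0 0 -0.8 0 0 0; 1 0 0 -0.9 0 0 0; 1 0 0 -0.9 0 0 0; 1 0 0 -0.6 0 0 0; 1 0 0 0 0 0 0"
}}

```text
clock: 35.3
eef_pos: [542.4, -118.8, 192.8]
tcp_rot: [3.137, 0.002, 1.683]
contact_force: [-0.3, 0.8, -1.7]
opening: 0.343
```

```bash
python3 -c "
from h import *
go(P['sq']-1.3*np.array([.631,.776]),192,YR,1)"
```

```text
t 35.3 p [ 542.4 -118.8  192.8] rot [3.1369e+00 1.8000e-03 1.6828e+00] op 0.343 F [-0.3  0.8 -1.7]
8 1 0.88 -0.13 0 0 -0 5.7; 1 0.87 -0.22 0 0 -0 5.7; 1 0.84 -0.3 0 0 -0 5.7; 1 0.81 -0.38 0 0 -0 5.7; 1 0.77 -0.46 0 0 -0 5.7; 1 0.72 -0.54 0 0 -0 5.7; 1 0.66 -0.6 0 0 -0 5.7; 1 0.6 -0.67 0 0 -0 5.7
```

{"method": "move_arm", "body": {
  "series": "1 0.88 -0.13 0 0 0 5.7; 1 0.87 -0.22 0 0 0 5.7; 1 0.84 -0.3 0 0 0 5.7; 1 0.81 -0.38 0 0 0 5.7; 1 0.77 -0.46 0 0 0 5.7; 1 0.65 -0.5 0 0 0 5.7; 1 0.5 -0.5 0 0 0 5; 1 0.4 -0.45 0 0 0 4; 1 0.1 -0.1 0 0 0 1; 1 0 0 0 0 0 0"
}}

```text
clock: 36.55
eef_pos: [467.1, 148.6, 183.0]
tcp_rot: [-3.138, 0.008, 0.886]
contact_force: [0.7, -0.4, -1.0]
opening: 0.347
```

```bash
python3 -c "
from h import *
go(P['sq']-1.3*np.array([.631,.776]),95,YR,1)"
```

```text
t 36.55 p [467.1 148.6 183. ] rot [-3.1379  0.0077  0.886 ] op 0.347 F [ 0.7 -0.4 -1. ]
3 1 0.08 -0.03 0.73 -0.1 0.1 -0; 1 0.07 -0.03 0.73 -0.1 0.1 -0; 1 0.07 -0.03 0.73 -0.1 0.1 -0
```

{"method": "move_arm", "body": {
  "series": "1 0.08 -0.03 0.73 -0.1 0.1 0; 1 0.07 -0.03 0.73 -0.1 0.1 0; 1 0.07 -0.03 0.73 -0.1 0.1 0; 1 0 0 0.2 0 0 0; 1 0 0 0 0 0 0"
}}

```text
clock: 37.17
eef_pos: [471.1, 153.8, 84.9]
tcp_rot: [3.139, 0.002, 0.888]
contact_force: [-0.4, 0.1, -0.5]
opening: 0.345
```

```bash
python3 -c "
from h import *
go(P['sq']-1.3*np.array([.631,.776]),45,YR,1,step=13)"
```

```text
t 37.17 p [471.1 153.8  84.9] rot [3.1386e+00 2.4000e-03 8.8790e-01] op 0.345 F [-0.4  0.1 -0.5]
4 1 0.01 -0.02 0.25 0 0 -0; 1 0.01 -0.02 0.25 0 0 -0; 1 0.01 -0.02 0.25 0 0 -0; 1 0.01 -0.02 0.25 0 0 -0
```

{"method": "move_arm", "body": {
  "series": "1 0.02 -0.03 0.25 0 0 0; 1 0.02 -0.03 0.25 0 0 0; 1 0.02 -0.02 0.25 0 0 0; 1 0 0 0.12 0 0 0; 1 0 0 0.07 0 0 0; 1 0 0 0.04 0 0 0; 1 0 0 0 0 0 0"
}}

```text
clock: 38.05
eef_pos: [471.8, 158.0, 45.2]
tcp_rot: [3.137, -0.001, 0.888]
contact_force: [-0.3, -0.1, -1.0]
opening: 0.348
```

{"method": "move_arm", "body": {
  "series": "1 -0.02 0 0.05 0 0 0; 1 0 0 0.04 0 0 0; 1 0 0 0.03 0 0 0; 1 0 0 0.04 0 0 0; 1 0 0 0.04 0 0 0; 1 0 0 0 0 0 0"
}}

```text
clock: 38.8
eef_pos: [471.9, 157.5, 42.1]
tcp_rot: [3.136, -0.002, 0.888]
contact_force: [-0.6, -0.1, -1.4]
opening: 0.347
```

In contact (8 mm commanded, 3.1 mm made, expected 41.7). Releasing.

{"method": "move_arm", "body": {
  "series": "-0.3 0 0 0 0 0 0; -0.3 0 0 0 0 0 0; -0.3 0 0 0 0 0 0; -0.3 0 0 -0.3 0 0 0; -0.3 0 0 -0.9 0 0 0; -0.3 0 0 -1 0 0 0; -0.3 0 0 -1 0 0 0; -0.3 -0.5 0 -0.5 0 0 0; -0.3 -0.8 0 0 0 0 0; -0.3 -0.5 0 0 0 0 0; -0.3 0 0 0 0 0 0"
}}

```text
clock: 40.17
eef_pos: [425.1, 100.8, 199.2]
tcp_rot: [3.134, -0.005, 0.888]
contact_force: [-0.1, 0.2, -0.1]
opening: 0.652
```

```bash
python3 -c "
from h import *
shot('p4')
im=cv2.imread('pics/p4.png'); s=vision.grab_frame('side')[280:480,130:390,::-1]
cv2.imwrite('pics/p4b.png',np.hstack([im[0:400,170:470],cv2.copyMakeBorder(cv2.resize(s,(500,385)),0,15,0,0,cv2.BORDER_CONSTANT)]))"
```

```text
t 40.23 p [425.8 101.3 199.3] rot [ 3.1334 -0.0054  0.8884] op 0.648 F [ 0.8 -0.4  0.8]
```

View pics/p4b.png

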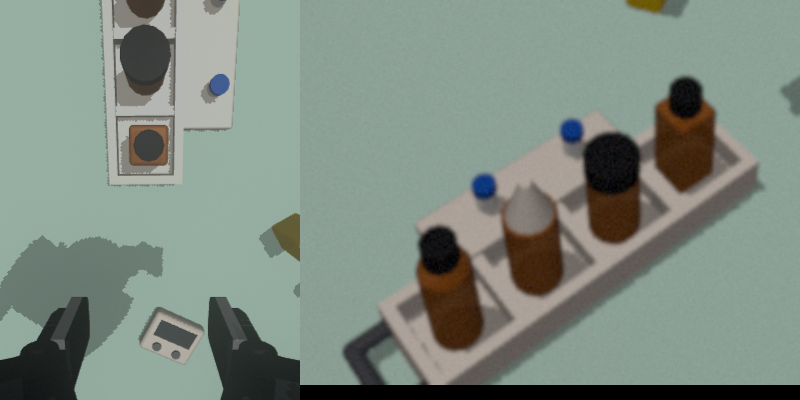

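Twelve pictures viewed. All four bottles stand upright in the right pockets, from the handle: round, nozzle, jar, square. Numeric check, then hand in.

```bash
python3 -c "
from h import *
np.set_printoptions(precision=1,suppress=True)
C=pickle.load(open('pics/p4.pkl','rb'));D=cam('side'); Rm=np.array([[np.cos(YR),np.sin(YR)],[-np.sin(YR),np.cos(YR)]])
f=lambda u:(130+(u[0]-300)*.52,280+u[1]*200/385)
for n,c,u,z in [('sq',C,(318,147),96),('sq',D,f((686,86)),96),('jar',C,(315,48),82),('jar',D,f((611,150)),82),('noz',D,f((529,182)),106),('rnd',D,f((438,236)),104)]:
    print(n,'off pocket (rack x,y)',Rm@(plane(c,u,z)[:2]-P[n]))
at(); r.sign_off()"
```

```text
sq off pocket (rack x,y) [-0.1 -2.2]
sq off pocket (rack x,y) [ 0.2 -3. ]
jar off pocket (rack x,y) [ 5.7 -0.3]
jar off pocket (rack x,y) [ 0.7 -1.6]
noz off pocket (rack x,y) [0.7 1.5]
rnd off pocket (rack x,y) [-1.3 -1.5]
t 40.27 p [426.2 101.7 199.1] rot [ 3.1 -0.   0.9] op 0.653 F [ 0.2  0.3 -0.4]
the job is handed in; nothing more can be done
```

I moved all four bottles into the rack in reverse order and handed the job in at about 40 s of the 112 s. Counted from the rack's handle they now stand round, nozzle, jar, square. The yellow look-alike was left alone.

- **Last picture:** all four stand upright and released in their pockets, with the arm clear at z ≈ 199 mm and no force on it.
- **Position check:** square, nozzle and round measured within 3 mm of their pocket centres, against the 15 mm limit. For the jar the two cameras disagreed along the rack, 5.7 mm in the wrist view and 0.7 mm in the side view.
- **Earlier mismatch:** one rack corner triangulated at 8 mm height instead of 28 mm, because of a pixel error. I used the fitted rack pose instead, on which three views agreed to about 2 mm.
- **Floor contact:** I judged each set-down by the tool ceasing to advance at the expected height. The wrist force was too noisy, at about 1 N, to confirm it.

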